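# Lay out a goldsmith's soldering board

## Robot

A 6-joint arm with a two-finger parallel gripper is mounted at the origin on the work surface. World frame = base frame: x ahead of the robot, y to its left, z up, the work surface at z = 0. Lengths are in m, angles in rad, forces in N, time in s.
With the tool pointing down it reaches from about 0.35 to 0.85 m from the base axis. Payload 8.1 kg.
Tool frame: the origin (TCP) lies on the centre line of the jaws, within the pads' length; the fingertips stand 25 mm ahead of it and the grasp point (between the pads) lies 6 mm ahead of it (manip.tip_reach is the distance from the TCP to the fingertips, in m); z points along the fingers, y is the line along which they close (so a half turn about z gives the same grasp; the last joint's range is limited). The gripper opens to 93 mm and grips with 3 to 60 N. Pads are 15 mm wide; open, the fingers measure 128 mm over their backs; the gripper's body (75 mm by 188 mm) begins 65 mm behind the grasp point.
Start: joints at [1.239, 0.13, 1.488, -0, 1.523, -0.085], TCP at [0.147, 0.582, 0.244] pointing down, gripper open.
Joint ranges: [-2.96, 2.96], [-0.89, 2.26], [0.02, 2.5], [-1.34, 4.48], [0, 2.73], [-2.66, 2.66]. Speed limits (rad/s): [2.39, 2.39, 2.79, 3.14, 3.14, 3.14].

## Interface

Orientations are given as a unit quaternion [x, y, z, w].
In Python, from plant import manip, inverse_kinematics, get_obs, vision gives the robot as it stands. Calls block until the motion is done:
- manip.reach(position, orientation): joint-space move of the TCP to a pose.
- manip.line_to(position, rot=None, max_speed=0.15, until_force=None): straight line of the TCP; rot=None keeps the orientation; max_speed is the mean speed in m/s. With until_force (N) it stops when the force on the tool has changed by that much, and returns True; else False.
- manip.move_joints(angles): joint-space move.
- manip.move_gripper(opening, strength=None): finger opening in m; strength is the grip in N (None keeps the last); returns when the fingers have stopped.
- manip.sleep(seconds).
- inverse_kinematics(position, orientation): joint angles nearest the present ones, or None.
- get_obs(): the state.
- vision.read_camera(name): name is "side" or "top"; returns the picture (384x512x3 uint8, red, green, blue); there is no depth.
- vision.camera_info(name): a dict with "fx", "fy", "cx", "cy" (pixels), "D" ([k1, k2, p1, p2, k3] as OpenCV has them; the pictures are not rectified), "R" (3x3) and "t" (3): a world point X has camera coordinates R X + t. Camera axes: x right, y down, z forward; pixel columns grow to the right and rows downward; lengths in m; the calibration is good to about 2 mm. A picture is of the moment at which its call begins. camera_info takes no time and is no camera call.
A pose or a line that the arm cannot do raises manip.MotionError and nothing moves.
- manip.close_job(): hands the job in; it is judged then, once.
The state is a dict: "t": time; "joint_pos": joint angles; "qvel": joint speeds; "joint_torque": joint torques, N m; "ee_pos": TCP position; "ee_rot": TCP orientation; "force": force on the tool from outside, world axes, zero at the start; "moment": the same for the moment, N m; "gripper_width": finger opening in m; "grip_force": force on a finger pad.
Only numpy, scipy, OpenCV 4.12 (cv2) and the standard library are available. Lean on these libraries where they do the work, as an engineer would, in place of code of your own. Each camera call takes 0.05 s, during which the arm holds its last target. There are 200 camera calls.

## Task

Lay out the soldering board for the next job: the charcoal block goes flat in the middle of the board with its long sides parallel to the board's long sides, and the white melting dish stands upright on the middle of the block's top. The bur stand, now in the way in the middle of the board, goes upright on the board between the block and the anvil, and the flux jar upright on the board between the block and the bench pin, each in the middle of the bare area of board left at that end (midway between the block and the board's end edge, and midway across the board). Leave the hammer and the pliers where they lie.

Things in the scene. Friction and masses are not known exactly. Their poses are not given: they have to be found in the camera images.
- board: fixed soldering board, a pale grey slab 140 (its x) by 300 (its y) by 12 mm thick; origin at the centre of its underside, top face at z = 12 mm; its y axis runs along its length. The round grey stains on it mean nothing. With the block in the middle, the bare area at each end is 105 mm long, its middle 97.5 mm along y from the board's centre
- pin: fixed bench pin: a flat light wooden wedge with a V notch pointing to the robot, clamped between dark steel plates; about 155 by 75 mm, 46 mm high, origin at about the middle of its footprint, z = 0 at the bench. It stands past one of the board's two ends, the left or the right, differing at each start
- anvil: fixed small steel anvil with a round pointed horn pointing to the robot, about 130 by 65 mm, 54 mm high, origin at the centre of the underside of its foot. It stands past the board's other end, across from the bench pin
- burs: loose bur stand: a low round black rubber disc of 52 mm diameter and 26 mm height with a ring of six small metal burs standing up from its top (all inside 38 mm diameter, to 53 mm overall height); origin at the centre of its underside, z up; about 120 g. Starts upright on the board near its middle
- block: loose charcoal soldering block: a near-black rectangular block 50 (its x) by 90 (its y) by 32 mm high, origin at the centre of its underside; about 90 g. Starts flat on the bench, its y axis up to about 35 degrees from the world's y axis
- dish: loose melting dish: a small round white ceramic dish, open at the top, 52 mm outside diameter with straight sides (46 mm at the foot), 24 mm high, wall 4 mm; origin at the centre of its underside, z up; about 60 g. Starts upright on the bench
- jar: loose flux jar: a closed amber glass jar with a metal lid, 44 mm diameter at the body, 50 mm high overall, the lid (40 mm diameter) being the top 16 mm, origin at the centre of its underside, z up; about 100 g. Starts upright on the bench
- hammer: loose hammer about 240 mm long with a wooden handle, lying on the bench at the robot's left; must not be disturbed; origin under its middle, x axis along it to the head
- pliers: loose pliers with black handles, about 155 mm long and 10 mm high, lying on the bench at the robot's right; must not be disturbed; origin under the middle, x axis along them to the jaws
Mind the look-alikes: they are no part of the job. What is meant by the block is not green or turquoise, and is the smaller of those in its own colour.

How it is judged:
At the end, for the whole second after the job is handed in: On the board: block centred within 12 mm along each board axis, length within 0.15 rad of the board's; dish on it, centred within 10 mm; jar at the pin's end and burs at the anvil's, within 15 mm along each axis of the spot 97.5 mm from the board's centre. All upright, at rest (((y of pin in the frame of board above 0 m and y of jar in the frame of board between 0.0825 and 0.1125 m and y of burs in the frame of board between -0.1125 and -0.0825 m) or (y of pin in the frame of board below 0 m and y of jar in the frame of board between -0.1125 and -0.0825 m and y of burs in the frame of board between 0.0825 and 0.1125 m)) and x of jar in the frame of board between -0.015 and 0.015 m and z of jar in the frame of board between 0.008 and 0.016 m and x of burs in the frame of board between -0.015 and 0.015 m and z of burs in the frame of board between 0.008 and 0.016 m and x of block in the frame of board between -0.012 and 0.012 m and y of block in the frame of board between -0.012 and 0.012 m and z of block in the frame of board between 0.008 and 0.016 m and angle between the y axis of block and the y axis of board, either way round below 0.15 rad and horizontal distance between dish and block below 0.01 m and z of dish in the frame of block between 0.028 and 0.036 m and angle between each of jar, burs, block, dish's own z axis and vertical below 0.1 rad and linear speed of each of jar, burs, block, dish below 0.01 m/s and angular speed of each of jar, burs, block, dish below 0.1 rad/s); the robot touches nothing.
It fails at once if the hammer is moved by more than 20 mm (distance of hammer from where it was at the start of the episode above 0.02 m).
It fails at once if the pliers is moved by more than 20 mm (distance of pliers from where it was at the start of the episode above 0.02 m).
It also fails if it takes over 99 s, if anything falls off the work surface, if the arm or the gripper's body presses on something with over 40 N, if the wrist force passes 120 N, or if a joint passes its speed limit or range.

## Working session

There is one attempt and no reset: what is moved stays moved. The work goes in short steps, each a Python script; the robot and the scene stay as the last script left them, time stands still between calls to the robot, and variables do not carry over. Pictures are saved under pics/ and viewed, at most 14 in all, crops included, and the job is handed in when it is done.

```bash
ls; mkdir -p pics; python3 - <<'E'
from plant import manip, get_obs, vision
import cv2
for n in("top","side"):
    im=vision.read_camera(n); cv2.imwrite(f"pics/{n}0.png",cv2.resize(im[:,:,::-1],(800,600),interpolation=cv2.INTER_CUBIC)); cv2.imwrite(f"{n}0raw.png",im[:,:,::-1])
    c=vision.camera_info(n); print(n,c)
print(get_obs())
E
```

```text
pics
top {'fx': 393.77826594611844, 'fy': 393.77826594611844, 'cx': 254.61398610249304, 'cy': 190.98403132608473, 'D': array([-0.01109284,  0.        ,  0.        ,  0.        ,  0.        ]), 'R': array([[ 0.00655629, -0.99970242, -0.02349649],
       [-0.98993336, -0.0031665 , -0.14149884],
       [ 0.14138233,  0.02418766, -0.98965953]]), 't': array([0.02220377, 0.49831305, 1.35540136])}
side {'fx': 407.4832123526561, 'fy': 407.4832123526561, 'cx': 249.74617530346225, 'cy': 186.12919340631194, 'D': array([-0.11724561,  0.        ,  0.        ,  0.        ,  0.        ]), 'R': array([[ 0.94444021, -0.32843691, -0.01272348],
       [-0.23681284, -0.65310484, -0.71928697],
       [ 0.22793063,  0.68233662, -0.69459655]]), 't': array([-0.46612109,  0.16612493,  1.11020912])}
{'t': 0.1, 'joint_pos': array([ 1.23857851e+00,  1.31083623e-01,  1.48917406e+00, -2.48999703e-05,
        1.52301006e+00, -8.54106450e-02]), 'qvel': array([ 0.00288222, -0.00166711, -0.00190601, -0.00118783,  0.00122953,
       -0.00217455]), 'joint_torque': array([ 1.02213893e-03, -5.61333311e+01, -4.93103027e+01,  7.70474738e-02,
        2.89242889e-02, -8.75674573e-05]), 'ee_pos': array([0.14642184, 0.581366  , 0.2426915 ]), 'ee_rot': array([ 1.23089971e-01,  9.92395162e-01, -8.21930259e-04, -1.61458189e-04]), 'force': array([-0.51610029,  0.03458464, -0.2143978 ]), 'moment': array([ 0.01986467, -0.02474219, -0.01927107]), 'grip_force': 0.0, 'gripper_width': 0.09317889991014823}
```

View pics/top0.png

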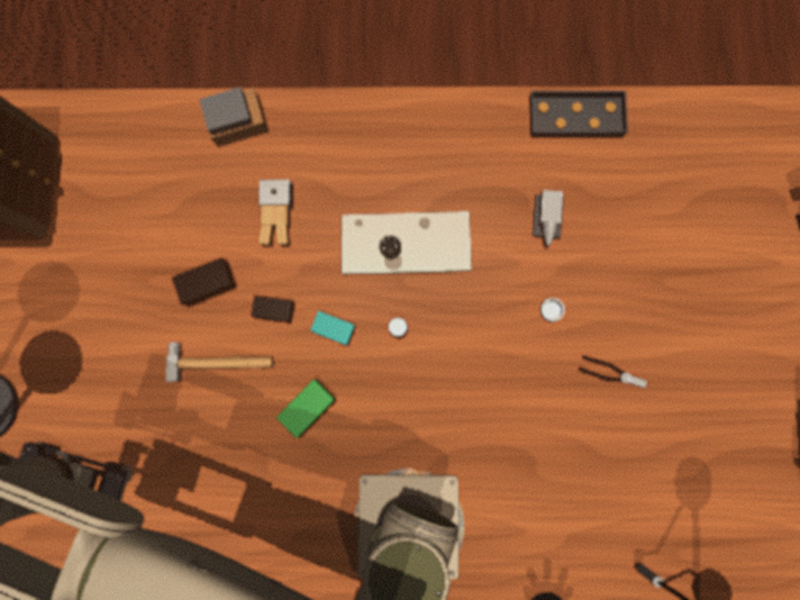

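View pics/side0.png

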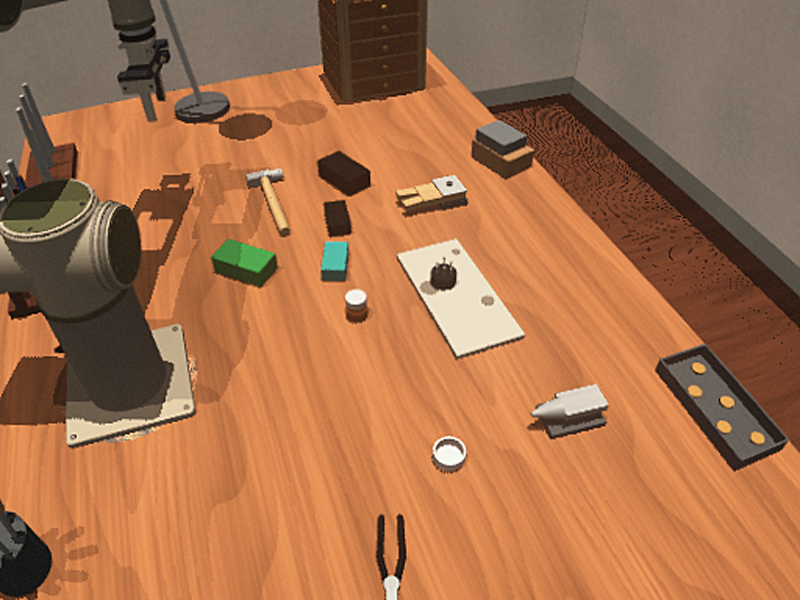

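The pin is at the left (pixel 275,210) and the anvil at the right (548,215). The block is the smaller black one (272,308). The jar is at (398,327), the dish at (552,310) and the bur stand at (390,246) on the board. I'll enlarge to measure.

```bash
python3 - <<'E'
import cv2
im=cv2.imread("top0raw.png")
c=im[130:222,155:375]; cv2.imwrite("pics/crop1.png",cv2.resize(c,None,fx=3.6,fy=3.6,interpolation=cv2.INTER_CUBIC))
im=cv2.imread("side0raw.png")
c=im[115:310,195:395]; cv2.imwrite("pics/crop2.png",cv2.resize(c,None,fx=3,fy=3,interpolation=cv2.INTER_CUBIC))
E
```

```text
(no output)
```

View pics/crop1.png

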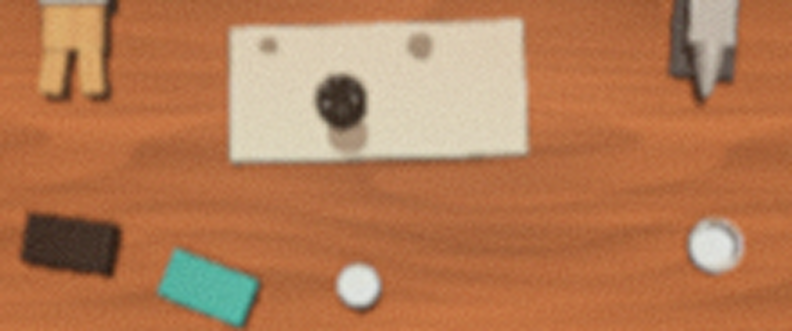

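View pics/crop2.png

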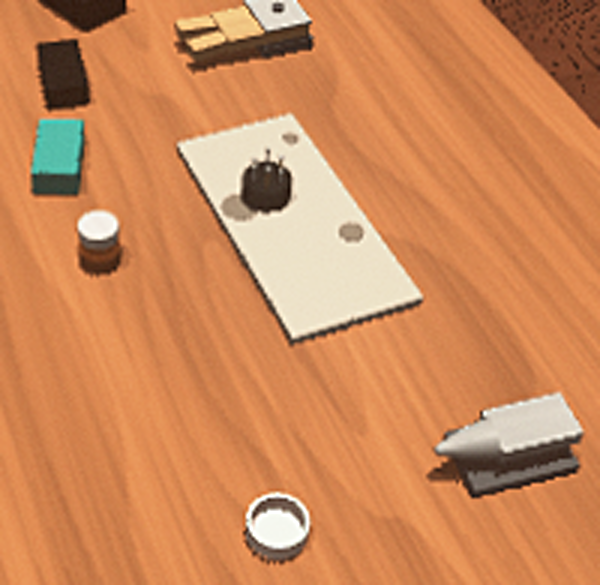

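Top crop, pixels:
- Board corners (230,27), (522,19), (527,155), (230,161).
- Bur disc centre (341,101).
- Block corners (28,213), (120,226), (114,276), (22,262).
- Jar lid (358,286).
- Dish rim (715,245).

Side crop: board (179,147), (292,114), (421,298), (292,337); jar lid (98,225); dish rim (277,519); disc top (267,173).

```bash
cat > h.py <<'E'
import numpy as np, cv2
from plant import manip, inverse_kinematics, get_obs, vision
def px2w(cam,p,z):
    c=vision.camera_info(cam); K=np.array([[c['fx'],0,c['cx']],[0,c['fy'],c['cy']],[0,0,1]])
    u=cv2.undistortPoints(np.array([[p]],float),K,c['D'])[0,0]
    R=np.array(c['R']); d=R.T@np.array([u[0],u[1],1]); o=-R.T@c['t']
    return (o+d*(z-o[2])/d[2])[:2]
def crop(cam,p,off,s,z): return px2w(cam,(np.array(p)+.5)/s-.5+off,z)
E
python3 - <<'E'
from h import *
np.set_printoptions(precision=4,suppress=True)
T=lambda p,z:crop("top",p,(155,130),3.6,z)
S=lambda p,z:crop("side",p,(195,115),3,z)
def bd(f,P,z):
    Q=np.array([f(p,z) for p in P]); print(Q.tolist(),'c',Q.mean(0),'sides',np.linalg.norm(Q-np.roll(Q,-1,0),axis=1))
    return Q
for f,P in((T,[(230,27),(522,19),(527,155),(230,161)]),(S,[(179,147),(292,114),(421,298),(292,337)])):
    Q=bd(f,P,.012)
Q=bd(T,[(28,213),(120,226),(114,276),(22,262)],.032)
Q=bd(S,[(38,44),(76,40),(87,100),(48,107)],.032)
for n,t,s,z in(("burs",(341,101),(267,173),.026),("jar",(358,286),(98,225),.05),("dish",(715,245),(277,519),.024)): print(n,T(t,z),S(s,z))
for n in("top","side"):
    c=vision.camera_info(n);print(-np.array(c['R']).T@c['t'])
E
```

```text
[[0.7010197727553156, 0.15916256032381115], [0.709368847280733, -0.13823438566011786], [0.5687792708172092, -0.14185354985476345], [0.5620136003080206, 0.15641816685209026]] c [0.6353 0.0089] sides [0.2975 0.1406 0.2983 0.139 ]
[[0.5617359271652217, 0.14995079646717446], [0.7001329680746688, 0.15997433153031015], [0.7061081913430578, -0.13798364102818816], [0.5699137151917897, -0.14038961310652875]] c [0.6345 0.0079] sides [0.1388 0.298  0.1362 0.2905]
[[0.5055245743077041, 0.353741518031999], [0.492823295397147, 0.2617235771739633], [0.44319120278866264, 0.26613456988123885], [0.45666545884953913, 0.35775338494127573]] c [0.4746 0.3098] sides [0.0929 0.0498 0.0926 0.049 ]
[[0.4601773900831977, 0.3604230443212906], [0.5046113444855176, 0.3523919763140182], [0.48460497452503537, 0.2387424902516162], [0.440371293293368, 0.24184191700296798]] c [0.4724 0.2983] sides [0.0452 0.1154 0.0443 0.1202]
burs [0.6207 0.0446] [0.629 0.064]
jar [0.4326 0.0257] [0.4338 0.0261]
dish [ 0.477  -0.3241] [ 0.4774 -0.323 ]
[ 0.3015 -0.009   1.4124]
[ 0.2265 -0.8021  0.8847]
```

The board, jar, dish and block are consistent between the cameras. The bur stand is not, so I'll fit its silhouette in both views, and the block's too.

```bash
cat >> h.py <<'E'
def proj(cam,P):
    c=vision.camera_info(cam); K=np.array([[c['fx'],0,c['cx']],[0,c['fy'],c['cy']],[0,0,1]])
    return cv2.projectPoints(np.array(P,float),cv2.Rodrigues(np.array(c['R']))[0],np.array(c['t'],float),K,c['D'])[0][:,0]
def hull(cam,P,box,s=4):
    m=np.zeros(((box[3]-box[1])*s,(box[2]-box[0])*s),np.uint8)
    q=(proj(cam,P)-np.array(box[:2])+.5)*s-.5
    cv2.fillConvexPoly(m,cv2.convexHull(np.round(q).astype(np.int32)),1); return m
def cyl(x,y,z,r,h):
    a=np.linspace(0,6.283,40); return np.array([[x+r*np.cos(t),y+r*np.sin(t),zz] for zz in(z,z+h) for t in a])
def boxp(x,y,z,th,sx,sy,h):
    c,s=np.cos(th),np.sin(th)
    return np.array([[x+c*a*sx/2-s*b*sy/2,y+s*a*sx/2+c*b*sy/2,zz] for a in(-1,1) for b in(-1,1) for zz in(z,z+h)])
E
python3 - <<'E'
from h import *
from scipy.optimize import minimize
def dark(cam,box,thr,s=4):
    im=cv2.imread(cam+"0raw.png").astype(float).max(2)
    c=cv2.resize(im[box[1]:box[3],box[0]:box[2]],None,fx=s,fy=s,interpolation=cv2.INTER_CUBIC); return (c<thr).astype(np.uint8)
def fit(cams,boxes,thr,model,x0):
    D=[dark(c,b,thr) for c,b in zip(cams,boxes)]
    f=lambda x:sum(np.sum(np.bitwise_or.reduce([hull(c,P,b) for P in model(x)])!=d)/d.sum() for c,b,d in zip(cams,boxes,D))
    x0=np.array(x0); simp=[x0]+[x0+np.eye(len(x0))[i]*(.01 if i<2 else .1) for i in range(len(x0))]
    r=minimize(f,x0,method='Nelder-Mead',options=dict(initial_simplex=simp,xatol=1e-4,fatol=1e-4)); return np.round(r.x,4),round(r.fun,3)
mb=lambda x:[cyl(x[0],x[1],.012,.026,.026)]
bx={'top':(238,145,262,172),'side':(272,163,296,188)}
mk=lambda x:[boxp(x[0],x[1],0,x[2],.05,.09,.032)]
kx={'top':(157,184,193,212),'side':(204,124,228,155)}
for cams in(['top'],['side'],['top','side']):
  for thr in (90,110):
    print(cams,thr,'burs',fit(cams,[bx[c] for c in cams],thr,mb,[.621,.05]),'block',fit(cams,[kx[c] for c in cams],thr,mk,[.474,.31,.13]))
E
```

```text
['top'] 90 burs (array([0.6191, 0.0443]), np.float64(0.514)) block (array([ 0.4748,  0.3128, -0.1755]), np.float64(0.181))
['top'] 110 burs (array([0.6175, 0.0438]), np.float64(0.281)) block (array([ 0.476 ,  0.3133, -0.1389]), np.float64(0.078))
['side'] 90 burs (array([0.6196, 0.0462]), np.float64(0.214)) block (array([ 0.4767,  0.317 , -0.1761]), np.float64(0.12))
['side'] 110 burs (array([0.6197, 0.0468]), np.float64(0.15)) block (array([ 0.477 ,  0.3164, -0.1692]), np.float64(0.094))
['top', 'side'] 90 burs (array([0.6202, 0.0473]), np.float64(0.729)) block (array([ 0.4754,  0.3127, -0.1705]), np.float64(0.3))
['top', 'side'] 110 burs (array([0.6193, 0.0461]), np.float64(0.433)) block (array([ 0.4759,  0.3138, -0.1622]), np.float64(0.167))
```

Both views now agree:
- Bur stand at (0.6195, 0.046).
- Block at (0.4755, 0.314), angle −0.15.
- Board centre at (0.635, 0.0085), angle +0.025.

The bur stand moves first.

```bash
cat >> h.py <<'E'
BC=np.array([.635,.0085]); BT=.025
def bw(y,x=0): return BC+[x*np.cos(BT)-y*np.sin(BT), x*np.sin(BT)+y*np.cos(BT)]
def Q(th): a=(th+np.pi/2)/2; return [np.cos(a),np.sin(a),0,0]
UP=.2
def pick(xy,th,z,op,f,w):   # z = TCP height at the grasp; w = expected width
    manip.move_gripper(op); manip.reach([*xy,UP],Q(th)); manip.line_to([*xy,z+.03],max_speed=.2)
    manip.line_to([*xy,z],max_speed=.06)
    manip.move_gripper(0,f); o=get_obs(); print('grasp width',o['gripper_width'],'want',w,'force',o['grip_force'])
    manip.line_to([*xy,UP],max_speed=.15); print('after lift',get_obs()['gripper_width'],get_obs()['t'])
def place(xy,th,z,op):
    manip.reach([*xy,UP],Q(th)); manip.line_to([*xy,z+.012],max_speed=.15); manip.sleep(.2)
    hit=manip.line_to([*xy,z-.003],max_speed=.03,until_force=4); o=get_obs()
    print('touch',hit,'z',o['ee_pos'],'nominal',z)
    manip.move_gripper(op); manip.line_to([*xy,UP],max_speed=.2); print('t',get_obs()['t'])
def shot(n):
    for c in("top","side"): cv2.imwrite(f"{c}{n}raw.png",vision.read_camera(c)[:,:,::-1])
E
python3 - <<'E'
from h import *
pick((.6195,.046),BT,.041,.08,15,.052)
place(bw(-.0975),BT,.041,.08)
pick((.4755,.314),-.15,.034,.075,15,.05)
E
```

```text
grasp width 0.0515325675480555 want 0.052 force 15.000242292881012
after lift 0.05169583743903404 6.325
touch True z [ 0.63748031 -0.08902939  0.04043921] nominal 0.041
t 10.3167
grasp width 0.05003078786721739 want 0.05 force 14.997543543577194
after lift 0.04976612017056259 15.5333
```

```bash
python3 - <<'E'
from h import *
place(bw(0),BT,.046,.075)
pick((.433,.026),BT,.031,.07,15,.044)
place(bw(.0975),BT,.043,.07)
manip.reach([.477,-.3235,.2],Q(BT))
shot(1)
for c,(a,b,d,e) in(("top",(205,125,315,185)),("side",(235,140,355,240))):
    im=cv2.imread(c+"1raw.png")[b:e,a:d]; s=6 if c=="top" else 6
    cv2.imwrite(f"pics/{c}1.png",cv2.resize(im,None,fx=s,fy=s,interpolation=cv2.INTER_CUBIC))
E
```

```text
touch True z [0.63507477 0.00845718 0.04549401] nominal 0.046
t 20.125
grasp width 0.0431206420781145 want 0.044 force 15.00023614789825
after lift 0.04331899378230585 24.6167
touch True z [0.63266436 0.10597865 0.04254932] nominal 0.043
t 28.825
```

View pics/top1.png

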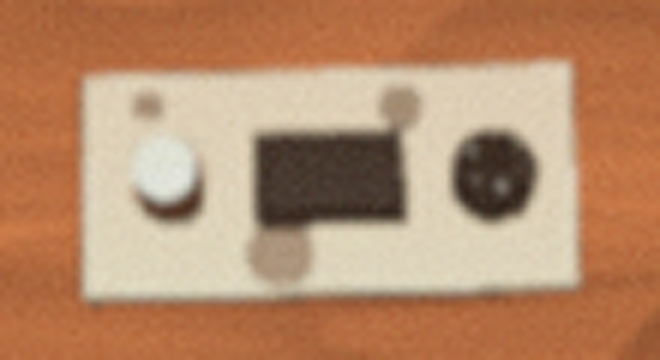

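View pics/side1.png

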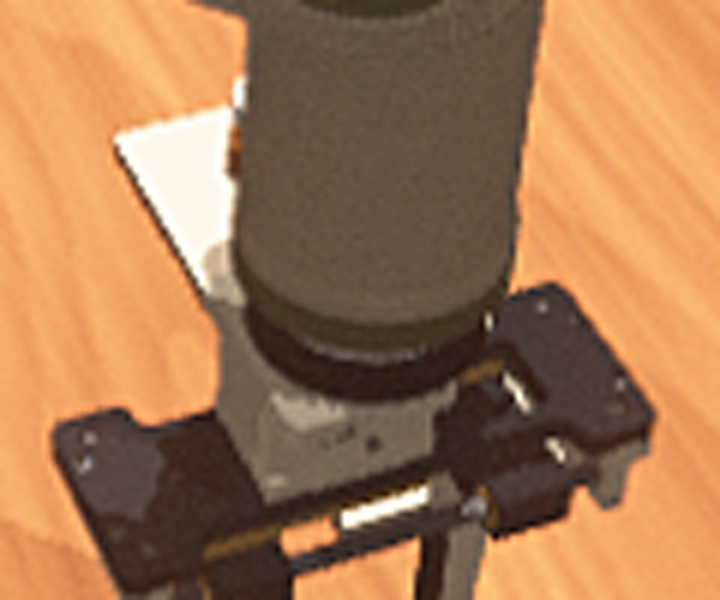

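In the top view, the jar lid is at (166,170), the block corners are (255,133), (402,131), (405,218), (258,222), and the burs are at (494,175). The arm blocks the side view. I'll measure the block, then place the dish.

```bash
python3 - <<'E'
from h import *
np.set_printoptions(precision=4,suppress=True)
T=lambda p,z:crop("top",p,(205,125),6,z)
B=np.array([T(p,.012) for p in((82,74),(573,62),(579,288),(84,298))]).mean(0)
c=np.array([T(p,.044) for p in((255,133),(402,131),(405,218),(258,222))])
print('board',B,'block',c.mean(0),np.arctan2(-(c[0]-c[1])[0],(c[0]-c[1])[1]),'len',np.linalg.norm(c[0]-c[1]),'jar',T((166,170),.062),bw(.0975),'burs',T((494,175),.038),bw(-.0975))
xy=(.477,-.3235)
pick(xy,BT,.031,.075,10,.052)
E
```

```text
board [0.6357 0.0086] block [0.6304 0.0077] 0.014453857571822938 len 0.08743151081540765 jar [0.6295 0.1036] [0.6326 0.106 ] burs [ 0.6325 -0.0898] [ 0.6374 -0.089 ]
grasp width 0.051432247151223257 want 0.052 force 10.000149544794112
after lift 0.05208256754264234 34.475
```

Everything is within tolerance. The block's x reading is biased by its visible front face, while the grip centred it at 0.635. Placing the dish.

```bash
python3 - <<'E'
from h import *
place((.634,.0083),BT,.075,.075)
manip.reach([.35,.3,.3],Q(0)); manip.sleep(.5)
shot(2)
for c,(a,b,d,e) in(("top",(205,125,315,185)),("side",(235,140,355,240))):
    im=cv2.imread(c+"2raw.png")[b:e,a:d]
    cv2.imwrite(f"pics/{c}2.png",cv2.resize(im,None,fx=6,fy=6,interpolation=cv2.INTER_CUBIC))
E
```

```text
touch True z [0.63400283 0.00833016 0.07438105] nominal 0.075
t 38.7667
```

View pics/top2.png

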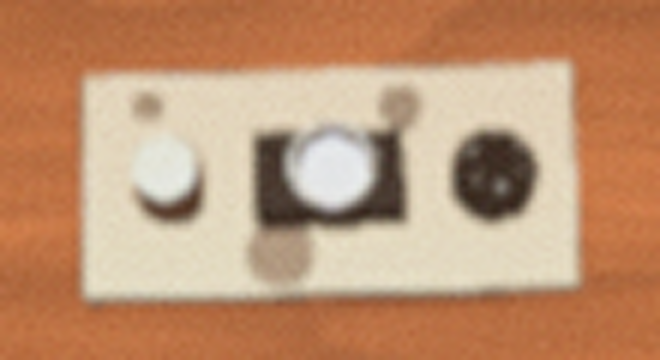

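View pics/side2.png

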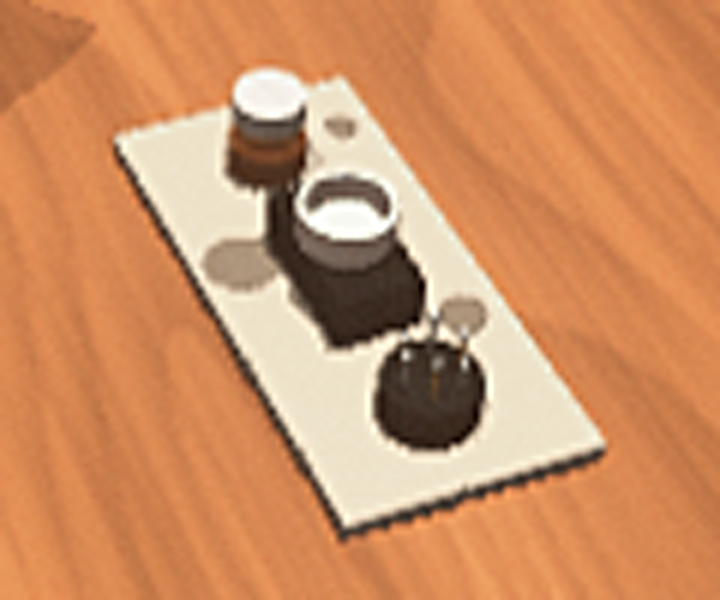

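The dish rim is centred at (331,168), over the block's centre at (330,176) once its height is allowed for. In the side view all four stand upright on the board, clear of each other, so I'm handing in.

```bash
python3 - <<'E'
from h import *
print(crop("top",(331,168),(205,125),6,.068))
print(manip.close_job(), get_obs()['t'])
E
```

```text
[0.62932619 0.00676887]
the job is handed in; nothing more can be done
the job is handed in; nothing more can be done
```

The board is laid out as asked and the job was handed in at about 40 s; my last pictures showed all four pieces upright and, by my measurements, within tolerance, but no verdict came back.

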